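# Nip up and aim the fan sprinkler

### The job

Screw the fan sprinkler head down on its riser (clockwise from above) until you feel it bite on its rubber seal, then carry on the same way, by less than one more turn so as not to crush the seal, just until its spray face looks straight at the middle of the seed tray, without bending the slender riser over. Then push the shut-off lever on the feed pipe all the way over, away from the robot, to open the supply. Do not disturb the other things on the bench.

Things in the scene. Friction and masses are not known exactly. Their poses are not given: they have to be found in the camera images.
- head: grey plastic fan sprinkler head on the bench's only upright riser, a slender black pipe: a ribbed disc 52 mm across, 13 mm thick, with a wing on top and a spout at one side. Origin: on the screw axis at the disc's underside, about 125 mm above the bench; z up, x points where the spray face looks. Clockwise from above screws it down, 2 mm per turn; at first it turns freely (0.03 N m). It stays where it is left.
- head_wing (a point): middle of the head's upright grip wing, on the screw axis: 44 mm long (x), 14 mm thick (y), 46 mm tall (23 mm above and below this point). It takes several grips, as it must turn 1 to 1.7 turns in all; nothing tall stands within 80 mm. The riser under it gives: it bends 0.3 mm per N at the wing and twists 0.125 rad per N m (a hold on the wing slips about as much), and springs back when let go.
- head_face (a point): middle of the head's flat metal spray face, 48 mm wide, 13 mm tall, 51 mm out from the screw axis at disc height; its x is the direction it looks. The head starts loose, 0.55 to 0.9 turn short of the seal; the face looks at the tray once while still loose (wrong) and once more, 0.4 to 0.9 turn past the first touch of the seal (right).
- seal: black rubber sealing ring, 51 mm across, 27 mm hole, 6 mm thick, loose round the riser on a springy seat under the head; needs no handling. Origin: centre of its underside. Poses do not tell well when the head meets it; the turning moment does: above the free one it is about 0.07 N m a fifth of a turn past first touch and 0.25 N m at half a turn. Sealed well: 0.25 to 0.95 turn past first touch; 1.25 crushes it.
- seed_tray: black tray of soil with rows of small green seedlings, 160 x 240 mm and 45 mm tall (seedlings up to 65 mm), fixed on the bench farther from the robot than the riser. Origin: centre of its underside.
- tap (a joint): shut-off lever of the supply: 0 = shut, leaning 0.6 rad from upright towards the robot; 1.2 rad = its stop, fully open, leaning 0.6 rad away from the robot. A stiff hinge (about 0.25 N m) that stays where it is left.
- tap_tip (a point): a point 85 mm from the hinge at the end of the shut-off lever's flat steel blade (24 mm wide along the hinge, 8 mm thick; it ends at 85 mm and begins at 20 mm from the hinge).
- tap_hinge (a point): middle of the shut-off lever's level hinge, on a brass block on the feed pipe, 62 mm above the bench and 125 mm from the riser, to the robot's right. Its y runs along the hinge and the feed pipe, z is up; the lever leans to -x when shut and swings over to +x.
- pot_plant: terracotta-coloured pot with a seedling, 84 mm across, 80 mm tall; a bystander, to be left alone. Origin: centre of its underside.
- pot_grey: empty grey plastic pot, 90 mm across, 85 mm tall; a bystander, to be left alone. Origin: centre of its underside.
- pot_clay: terracotta-coloured pot with a seedling, 84 mm across, 80 mm tall; a bystander, to be left alone. Origin: centre of its underside.
- trowel: hand tool with a flat blade, 260 mm long, lying flat; a bystander, to be left alone. Origin: middle of the tool's underside.
- dibber: turned wooden dibber head, 40 mm across, 105 mm tall, standing; a bystander, to be left alone. Origin: centre of its underside.
- twine_reel: empty wooden twine reel, 56 mm across, 50 mm tall, standing; a bystander, to be left alone. Origin: centre of its underside.
- feed_bottle: white plant-feed bottle, 66 mm across, 170 mm tall; a bystander, to be left alone. Origin: centre of its underside.

How it is judged:
By the outcome, as a careful person would: the job done as asked, in the order asked, and still so for the second after the job is handed in, with the robot touching nothing.
It also fails if it takes over 72 s, if anything falls off the work surface, if the arm or the gripper's body presses on something with over 40 N, if the wrist force passes 120 N, or if a joint passes its speed limit or range.

### The arm

A 7-joint arm with a two-finger parallel gripper is mounted at the origin on the work surface. World frame = base frame: x ahead of the robot, y to its left, z up, the work surface at z = 0. Lengths are in m, angles in rad, forces in N, time in s.
With the tool pointing down it reaches from about 0.4 to 0.875 m from the base axis. Payload 6.5 kg.
Tool frame: the origin (TCP) lies midway between the tips of the shut fingers; the grasp point (between the pads) lies 19 mm behind it (env.hold_point_z is the z of the grasp point in the tool frame, in m); z points along the fingers, y is the direction in which the jaws open and shut (so a half turn about z gives the same grasp; the last joint's range is limited). The gripper opens to 85 mm and grips with 20 to 120 N. Pads are 22 mm wide; open, the fingers measure 114 mm over their backs; the gripper's body (76 mm by 85 mm) begins 54 mm behind the grasp point. The pads swing forward as they close: fully open they stand 13 mm farther back than shut.
Start: joints at [1.129, 0.536, -0.004, 1.538, 0.003, 1.067, -0.071], TCP at [0.239, -0.605, 0.231] pointing down, gripper open.
Joint ranges: [-2.7, 2.7], [-0.37, 2.16], [-1.27, 1.26], [0.24, 2.4], [-1.31, 4.45], [0.19, 1.91], [-2.76, 2.76]. Speed limits (rad/s): [2.39, 2.39, 3.14, 3.14, 3.14, 3.14, 3.14].

### API

Orientations are given as a rotation vector (axis times angle).
In Python, from station import telemetry, read_camera, camera_params, workorder, env gives the robot as it stands.
- The arm moves only by the tool carry_out, never from a script. Its argument "plan" is text: rows parted by semicolons, each of 7 numbers parted by spaces: the shift along the world's x, y, z in mm, then the turn, a rotation vector about the world's x, y, z in rad, then the finger opening in mm, from 0 to 85.4. In form: tx ty tz ax ay az jaw; .... A call has 1 to 20 rows; each row shifts and turns the commanded pose from where the row before left it; what a row does not reach is not made up. A row lasts 1/10 s, in which the tool goes at most 50 mm and 8.59 degrees, less where a joint would pass 70% of its speed; a pose out of reach is approached as far as the arm can. A call with a gripper value outside its range is refused whole. The fingers move at their own pace and stop on an object; the grip force is fixed at half the most. Time passes only in rows, so rows that do not move let the fingers close. It gives the time, the measured TCP pose, the force and the opening at its end, in the units of the state.
- telemetry.sense(): the state, without advancing time (a new reading comes with each control period).
- read_camera(name): name is "scene" or "side" or "wrist"; returns the picture (384x512x3 uint8, red, green, blue); there is no depth.
- camera_params(name): a dict with "fovy" (degrees; the focal length in pixels is half the picture's height over the tangent of half this angle, whatever the lens; pixels are square), "cx", "cy" (the principal point, pixels), "D" ([k1, k2, p1, p2, k3] as OpenCV has them; the pictures are not rectified), "R" (3x3) and "t" (3): a world point X has camera coordinates R X + t. Camera axes: x right, y down, z forward; pixel columns grow to the right and rows downward; lengths in m; the calibration is good to about 2 mm. A picture is of the moment at which its call begins: read the wrist's pose just before it. camera_params takes no time and is no camera call; for the wrist camera it gives the pose at the moment of the call.
- workorder.finish_job(): hands the job in, once; it reports no verdict.
The state is a dict: "time_s": time; "joints": joint angles; "dq": joint speeds; "joint_efforts": joint torques, N m; "position": TCP position; "ee_rot": TCP orientation; "wrist_force": force on the tool from outside, world axes, zero at the start; "torque": the same for the moment, N m; "grip_width": finger opening in m.
Only numpy, scipy, OpenCV 4.12 (cv2) and the standard library are available. Lean on these libraries where they do the work, as an engineer would, in place of code of your own. Each camera call takes 0.05 s, during which the arm holds its last target. There are 200 camera calls.

## Working session

There is one attempt and no reset: what is moved stays moved. The work goes in short steps, Python scripts to look and compute and a tool call to move; the robot and the scene stay as the last step left them, time stands still between calls to the robot, and variables do not carry over. Pictures are saved under pics/ and viewed, about 8 in all and at most 12, crops included, and the job is handed in when it is done.

Besides the shell and the picture viewer there is one more tool, called after "Call:" as name(argument=value, ...) on one line, values as JSON. carry_out: Moves the arm, as the interface text tells. Its arguments: {"type":"object","properties":{"plan":{"type":"string"}},"required":["plan"]}

```bash
ls; mkdir -p pics; cat > h.py <<'E'
import numpy as np, cv2
from station import telemetry, read_camera, camera_params, workorder, env
def K(p):
    f=192/np.tan(np.radians(p["fovy"])/2); return np.array([[f,0,p["cx"]],[0,f,p["cy"]],[0,0,1.]])
def ray(p,uv):
    n=cv2.undistortPoints(np.array([[uv]],float),K(p),np.array(p["D"],float))[0,0]
    R=np.array(p["R"]);t=np.array(p["t"]); d=R.T@np.array([n[0],n[1],1]); return -R.T@t, d/np.linalg.norm(d)
def atz(p,uv,z):
    c,d=ray(p,uv); return c+d*(z-c[2])/d[2]
def tri(*prs):
    A=np.zeros((3,3));b=np.zeros(3)
    for p,uv in prs:
        c,d=ray(p,uv);M=np.eye(3)-np.outer(d,d);A+=M;b+=M@c
    return np.linalg.solve(A,b)
def proj(p,X):
    return cv2.projectPoints(np.array([X],float),cv2.Rodrigues(np.array(p["R"],float))[0],np.array(p["t"],float),K(p),np.array(p["D"],float))[0][0,0]
def snap(n): return cv2.cvtColor(read_camera(n),cv2.COLOR_RGB2BGR)
E
python3 - <<'E'
from h import *
s=telemetry.sense(); print({k:np.round(v,3) for k,v in s.items()}, env.hold_point_z)
a=snap("scene");b=snap("side")
cv2.imwrite("pics/scene0.png",a);cv2.imwrite("pics/side0.png",b)
for n in("scene","side","wrist"):
    p=camera_params(n);print(n,np.round(-np.array(p["R"]).T@p["t"],3),p["fovy"])
E
```

```text
pics
{'time_s': np.float64(0.0), 'joints': array([ 1.129,  0.537, -0.004,  1.539,  0.003,  1.067, -0.071]), 'dq': array([-0.001,  0.   , -0.001, -0.001, -0.003, -0.   , -0.002]), 'joint_efforts': array([ 1.000e-03, -5.834e+01,  1.049e+00, -2.591e+01,  1.200e-02,
        1.000e-02,  0.000e+00]), 'position': array([ 0.238, -0.604,  0.23 ]), 'ee_rot': array([-3.085e+00, -5.870e-01,  1.000e-03]), 'wrist_force': array([0.384, 0.27 , 0.227]), 'torque': array([-0.022, -0.002, -0.031]), 'grip_width': np.float64(0.086)} -0.0187
scene [ 1.626 -0.669  0.932] 46.251811720435775
side [-0.034  0.978  0.775] 53.775658062353926
wrist [ 0.31  -0.577  0.372] 63.963695650258344
```

View pics/scene0.png

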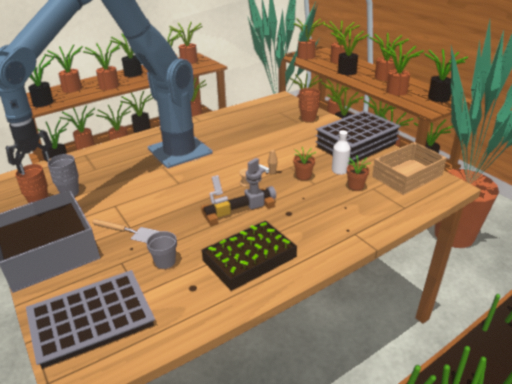

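View pics/side0.png

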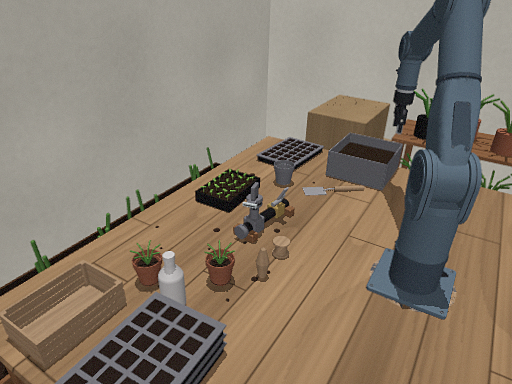

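The scene picture shows the head at about (254,178), the lever at about (216,188) and the tray at about (250,253). In the side picture the head is near (253,205), the lever near (280,198) and the tray near (228,188). I'll enlarge both.

```bash
python3 - <<'E'
import cv2,numpy as np
a=cv2.imread("pics/scene0.png")[140:290,190:310];b=cv2.imread("pics/side0.png")[160:250,190:310]
a=cv2.resize(a,None,fx=4,fy=4,interpolation=cv2.INTER_CUBIC);b=cv2.resize(b,None,fx=6,fy=6,interpolation=cv2.INTER_CUBIC)
cv2.imwrite("pics/crA.png",a);cv2.imwrite("pics/crB.png",b)
E
```

```text
(no output)
```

View pics/crA.png

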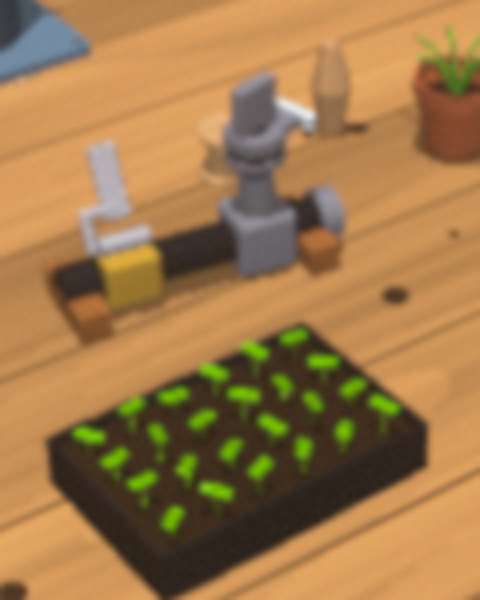

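View pics/crB.png

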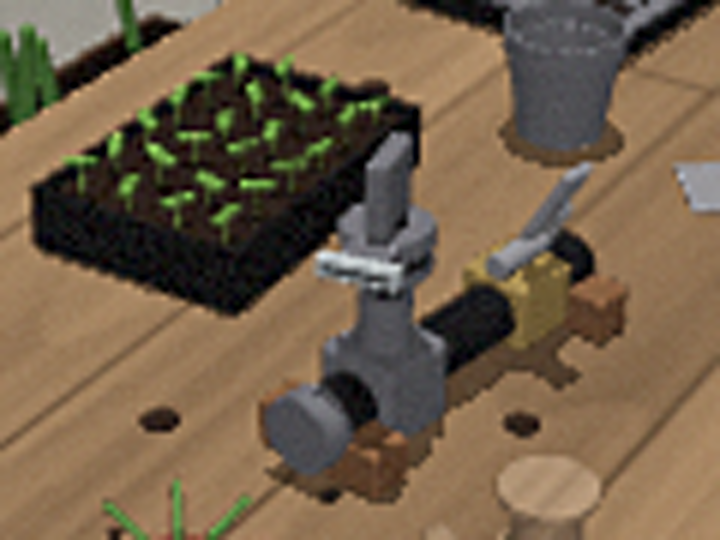

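```bash
cat > m.py <<'E'
from h import *
ps,pd=camera_params("scene"),camera_params("side")
A=lambda u,v:((u-1.5)/4+190,(v-1.5)/4+140)
B=lambda u,v:((u-2.5)/6+190,(v-2.5)/6+160)
def T(n,a,b): print(n,np.round(1e3*tri((ps,A(*a)),(pd,B(*b)))))
T("wingtop",(256,82),(391,143));T("wingbot",(252,125),(385,208));T("face",(297,114),(360,269));T("tip",(102,147),(582,172))
T("tipfoot(blade start)",(116,212),(540,238))
for n,f,p,L in(("s",A,ps,[(50,440),(303,325),(425,425),(165,552)]),("d",B,pd,[(33,188),(235,58),(418,105),(237,262)])):
    C=np.array([atz(p,f(*q),.045) for q in L]);print(n,np.round(1e3*C[:,:2]).tolist(),np.round(1e3*C.mean(0)))
E
python3 m.py
```

```text
wingtop [535.  38. 186.]
wingbot [536.  36. 144.]
face [524.  86. 133.]
tip [473. -78. 134.]
tipfoot(blade start) [497. -80.  81.]
s [[685.0, -250.0], [679.0, -15.0], [833.0, -11.0], [834.0, -240.0]] [ 758. -129.   45.]
d [[832.0, -5.0], [834.0, -236.0], [684.0, -247.0], [667.0, -3.0]] [ 754. -123.   45.]
```

Call:
carry_out(plan="0 0 25 0 0 0.075 85;15 33 3 0 0 0.075 85;15 33 3 0 0 0.075 85;15 34 3 0 0 0.075 85;15 34 3 0 0 0.075 85;15 34 3 0 0 0.075 85;16 34 3 0 0 0.075 85;16 34 3 0 0 0.075 85;16 34 3 0 0 0.075 85;16 34 3 0 0 0.075 85;16 34 3 0 0 0.075 85;16 34 3 0 0 0.075 85;16 34 3 0 0 0.075 85;16 34 3 0 0 0.075 85;16 34 3 0 0 0.075 85;16 34 3 0 0 0.075 85;16 34 3 0 0 0.075 85;16 34 3 0 0 0.075 85;16 34 3 0 0 0.07 85;15 32 0 0 0 0 85")

```text
time_s: 2.1
position: [0.537, 0.0389, 0.3104]
ee_rot: [1.955, 2.459, 0.0]
wrist_force: [0.7, -0.1, 0.8]
grip_width: 0.0849
```

```bash
python3 - <<'E'
from h import *
import json
from scipy.spatial.transform import Rotation as Ro
s=telemetry.sense();p=camera_params("wrist")
print(s["time_s"],np.round(s["position"],4),Ro.from_rotvec(s["ee_rot"]).as_matrix().round(3),np.round(s["joints"],3),s["wrist_force"],s["torque"])
print((np.array(p["R"]).T).round(3),np.round(-np.array(p["R"]).T@p["t"],3))
json.dump({k:np.array(v).tolist() for k,v in p.items()},open("w1.json","w"))
a=snap("wrist");cv2.imwrite("pics/w1.png",cv2.resize(a,(768,576),interpolation=cv2.INTER_CUBIC))
E
```

```text
2.1 [0.537  0.0389 0.3104] [[-0.225  0.974  0.   ]
 [ 0.974  0.225  0.   ]
 [ 0.     0.    -1.   ]] [ 0.331  0.326 -0.609  1.715  0.201  1.163 -0.106] [ 0.68528832 -0.09856385  0.7867108 ] [-0.01866503 -0.01141754 -0.03199759]
[[ 0.974  0.216  0.066]
 [ 0.226 -0.931 -0.287]
 [-0.     0.295 -0.956]] [0.521 0.112 0.452]
```

View pics/w1.png

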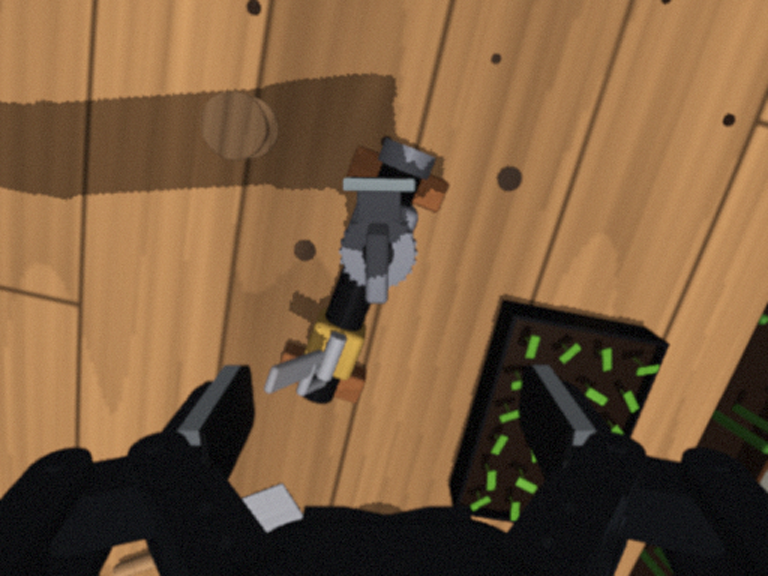

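The wrist picture shows the face's top edge running level from (343,184) to (415,184). The wing is at u≈377, ending at v≈302 at its top. The jaws already line up with it.

```bash
python3 - <<'E'
from h import *
import json
p=json.load(open("w1.json"));q=lambda u,v:((u-.25)/1.5,(v-.25)/1.5)
e=[atz(p,q(*x),.135) for x in((343,184),(415,184))]
d=e[1]-e[0];print(np.round(e,4),np.linalg.norm(d),np.degrees(np.arctan2(d[1],d[0]))+90)
c=(e[0]+e[1])/2;th=np.arctan2(d[1],d[0])+np.pi/2;print("axis",c[:2]-.05*np.array([np.cos(th),np.sin(th)]))
for u in((376,302),(377,278)):print(atz(p,q(*u),.186))
print(atz(p,q(378,290),.138), [proj(p,[.536,.037,z])*1.5 for z in(.14,.186)])
for x in((503,298),(666,345),(452,512)):print(atz(p,q(*x),.045))
E
```

```text
[[0.4989 0.0793 0.135 ]
 [0.5463 0.0903 0.135 ]] 0.048683795744178825 103.04024558444259
axis [0.53389207 0.0361244 ]
[0.53632639 0.01968207 0.186     ]
[0.53355522 0.03474577 0.186     ]
[0.53841832 0.01220929 0.138     ] [array([382.1718198 , 256.86693237]), array([381.54459508, 275.12520516])]
[0.65905085 0.00134763 0.045     ]
[ 0.83028496 -0.00896759  0.045     ]
[ 0.67971175 -0.24998886  0.045     ]
```

Call:
carry_out(plan="-3 -3 -35 0 0 0 85;0 0 -40 0 0 0 85;0 0 -40 0 0 0 85;0 0 -30 0 0 0 85;0 0 -13 0 0 0 60;0 0 0 0 0 0 40;0 0 0 0 0 0 26;0 0 0 0 0 0 26")

```text
time_s: 2.95
position: [0.5348, 0.0345, 0.154]
ee_rot: [1.957, 2.455, 0.003]
wrist_force: [-0.2, 0.0, -0.2]
grip_width: 0.0274
```

```bash
python3 - <<'E'
from h import *
s=telemetry.sense();print(s["time_s"],s["position"].round(4),s["grip_width"],s["joints"].round(2),s["wrist_force"],s["torque"])
a=snap("wrist");cv2.imwrite("pics/w2.png",a)
E
```

```text
2.95 [0.5348 0.0345 0.154 ] 0.027400147732338266 [ 0.27  0.5  -0.54  1.88  0.34  0.84 -0.22] [-0.24784545  0.02271075 -0.15859535] [ 0.02304889 -0.01296916  0.04694031]
```

View pics/w2.png

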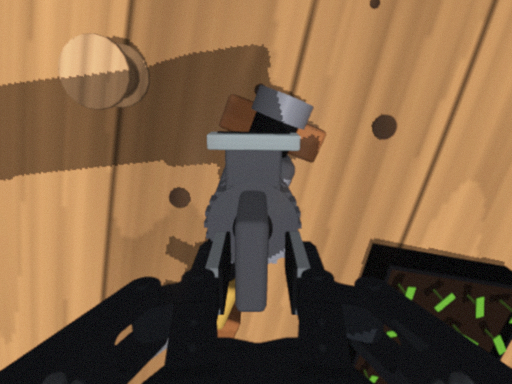

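The wing, at u≈252, sits centred between the fingers. I'll close them and feel.

Call:
carry_out(plan="0 0 0 0 0 0 18;0 0 0 0 0 0 8;0 0 0 0 0 0 8;0 0 0 0 0 0 8")

```text
time_s: 3.4
position: [0.5337, 0.0342, 0.1532]
ee_rot: [1.958, 2.456, -0.0]
wrist_force: [-3.0, -0.6, 6.1]
grip_width: 0.0131
```

```bash
cat > st.py <<'E'
from h import *
s=telemetry.sense();R=cv2.Rodrigues(s["ee_rot"])[0]
print("t",round(s["time_s"],2),"pos",s["position"].round(4),"w",round(s["grip_width"]*1e3,1),"yawY",round(np.degrees(np.arctan2(R[1,1],R[0,1])),2),"zx,zy",R[:2,2].round(3),"q",s["joints"].round(2),"F",s["wrist_force"].round(2),"M",s["torque"].round(3))
E
python3 st.py
```

```text
t 3.4 pos [0.5337 0.0342 0.1532] w 13.1 yawY 12.88 zx,zy [ 0.    -0.001] q [ 0.27  0.5  -0.54  1.89  0.34  0.84 -0.22] F [-2.96 -0.63  6.1 ] M [-0.244  0.696  0.008]
```

Call:
carry_out(plan="-0.8 0 0.5 0 0 0 8;0 0 0 0 0 -0.08 8;0 0 0 0 0 -0.08 8;0 0 0 0 0 -0.08 8;0 0 -0.1 0 0 -0.08 8;0 0 0 0 0 -0.08 8;0 0 0 0 0 -0.08 8;0 0 -0.1 0 0 -0.08 8;0 0 0 0 0 0 8")

```text
time_s: 4.3
position: [0.5317, 0.0341, 0.153]
ee_rot: [-2.562, -1.817, 0.004]
wrist_force: [-5.0, -0.1, 6.8]
grip_width: 0.0128
```

```bash
python3 st.py
```

```text
t 4.3 pos [0.5317 0.0341 0.153 ] w 12.8 yawY -19.31 zx,zy [-0.002 -0.001] q [ 0.17  0.48 -0.41  1.89  0.25  0.82 -0.71] F [-4.98 -0.12  6.81] M [-0.194  1.252  0.002]
```

Call:
carry_out(plan="0 0 0 0 0 0 20;0 0 0 0 0 0 20;-1.2 2.1 0 0 0 0 20;-1.1 2.2 0 0 0 0 20;0 0 0 0 0 0 20")

```text
time_s: 4.8
position: [0.5303, 0.0393, 0.1526]
ee_rot: [-2.56, -1.821, -0.0]
wrist_force: [-0.0, -0.5, -0.0]
grip_width: 0.0198
```

```bash
python3 st.py
```

```text
t 4.8 pos [0.5303 0.0393 0.1526] w 19.8 yawY -19.15 zx,zy [-0.  0.] q [ 0.17  0.48 -0.41  1.9   0.26  0.82 -0.72] F [-0.04 -0.47 -0.03] M [-0.027  0.037  0.029]
```

Call:
carry_out(plan="0 0 0.3 0 0 0 14;0 0 0.5 0 0 0 8;0 0 0 0 0 0 8;0 0 0 0 0 0 8")

```text
time_s: 5.2
position: [0.5304, 0.0386, 0.1531]
ee_rot: [-2.561, -1.82, 0.0]
wrist_force: [1.6, 0.7, -3.8]
grip_width: 0.0132
```

```bash
python3 st.py
```

```text
t 5.2 pos [0.5304 0.0386 0.1531] w 13.2 yawY -19.2 zx,zy [-0.  0.] q [ 0.17  0.48 -0.41  1.9   0.25  0.82 -0.72] F [ 1.63  0.73 -3.85] M [ 0.087 -0.422 -0.042]
```

Call:
carry_out(plan="0.6 0.3 0 0 0 -0.1 8;0 0 -0.1 0 0 -0.1 8;0 0 0 0 0 -0.1 8;0 0 -0.1 0 0 -0.1 8;0 0 0 0 0 -0.1 8;0 0 0 0 0 -0.1 8;0 0 -0.1 0 0 -0.1 8;0 0 0 0 0 -0.1 8;0 0 0 0 0 -0.1 8;0 0 -0.1 0 0 -0.1 8;0 0 0 0 0 0 8")

```text
time_s: 6.3
position: [0.5308, 0.0389, 0.1528]
ee_rot: [3.12, 0.368, -0.001]
wrist_force: [0.5, -0.5, -3.3]
grip_width: 0.0133
```

```bash
python3 st.py
```

```text
t 6.3 pos [0.5308 0.0389 0.1528] w 13.3 yawY -76.53 zx,zy [-0.001 -0.   ] q [-0.02  0.45 -0.18  1.91  0.11  0.79 -1.59] F [ 0.53 -0.51 -3.34] M [ 0.011 -0.222 -0.067]
```

Call:
carry_out(plan="0 0 -0.1 0 0 -0.1 8;0 0 0 0 0 -0.1 8;0 0 -0.1 0 0 -0.1 8;0 0 0 0 0 -0.1 8;0 0 0 0 0 -0.1 8;0 0 0 0 0 -0.1 8;0 0 0 0 0 -0.1 8;0 0 0 0 0 -0.1 8;0 0 0 0 0 -0.1 8;0 0 0 0 0 -0.1 8;0 0 0 0 0 -0.1 8")

```text
time_s: 7.4
position: [0.5308, 0.039, 0.1525]
ee_rot: [2.852, -1.317, -0.001]
wrist_force: [1.7, -0.6, -5.7]
grip_width: 0.0131
```

```bash
python3 st.py
```

```text
t 7.4 pos [0.5308 0.039  0.1525] w 13.1 yawY -139.56 zx,zy [-0.001 -0.   ] q [-0.22  0.44  0.08  1.92 -0.05  0.78 -2.55] F [ 1.67 -0.58 -5.75] M [-0.064 -0.394  0.065]
```

Call:
carry_out(plan="0 0 0 0 0 0 8;0 0 0 0 0 0 30;0 0 0 0 0 0 40;0 0 15 0 0 0 50;0 0 20 0 0 0 50;0 0 20 0 0 0 50")

```text
time_s: 8.0
position: [0.531, 0.0389, 0.2087]
ee_rot: [-2.854, 1.313, 0.0]
wrist_force: [-0.2, 0.2, 0.1]
grip_width: 0.0502
```

```bash
python3 st.py
```

```text
t 8.0 pos [0.531  0.0389 0.2087] w 50.2 yawY -139.4 zx,zy [-0.  0.] q [-0.23  0.36  0.09  1.88 -0.04  0.9  -2.56] F [-0.17  0.17  0.05] M [ 0.01  -0.009 -0.027]
```

Call:
carry_out(plan="0 0 0 0 0 0.14 50;0 0 0 0 0 0.14 50;0 0 0 0 0 0.14 50;0 0 0 0 0 0.14 50;0 0 0 0 0 0.14 50;0 0 0 0 0 0.14 50;0 0 0 0 0 0.14 50;0 0 0 0 0 0.14 50;0 0 0 0 0 0.14 50;0 0 0 0 0 0.14 50;0 0 0 0 0 0.14 50;0 0 0 0 0 0.14 50;0 0 0 0 0 0.14 50;0 0 0 0 0 0.14 50;0 0 0 0 0 0.14 50;0 0 0 0 0 0.14 50;0 0 0 0 0 0.14 50;0 0 0 0 0 0.14 50;0 0 0 0 0 0.14 50;0 0 0 0 0 0.14 50")

```text
time_s: 10.0
position: [0.5312, 0.0388, 0.2083]
ee_rot: [1.771, 2.594, 0.0]
wrist_force: [0.7, 0.1, 0.6]
grip_width: 0.0499
```

Call:
carry_out(plan="0 0 0 0 0 0.14 50;0 0 0 0 0 0.14 50;0 0 0 0 0 0.06 50;0 0 0 0 0 0 50")

```text
time_s: 10.4
position: [0.5312, 0.0387, 0.2081]
ee_rot: [1.316, 2.852, 0.0]
wrist_force: [0.0, 0.1, -0.7]
grip_width: 0.0502
```

```bash
python3 st.py; python3 - <<'E'
from h import *
import json
p=camera_params("wrist");json.dump({k:np.array(v).tolist() for k,v in p.items()},open("w3.json","w"))
cv2.imwrite("pics/w3.png",snap("wrist"))
E
```

```text
t 10.4 pos [0.5312 0.0387 0.2081] w 50.2 yawY 40.48 zx,zy [0. 0.] q [ 0.29  0.42 -0.56  1.85  0.27  0.95  0.31] F [ 0.03  0.08 -0.69] M [-0.007 -0.025  0.013]
```

View pics/w3.png

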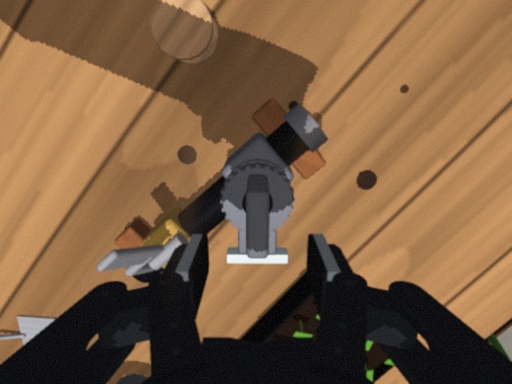

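The wing is vertical in the picture and the face points away at (257,257), so about -49°, as reckoned. I'll regrip for the second stroke.

Call:
carry_out(plan="0 0 -30 0 0 0 50;0 0 -26 0 0 0 30;0 0 0 0 0 0 20;0 0 0.3 0 0 0 14;0 0 0.3 0 0 0 8;0 0 0 0 0 0 8;0 0 0 0 0 0 8")

```text
time_s: 11.15
position: [0.5311, 0.039, 0.1529]
ee_rot: [1.318, 2.851, 0.0]
wrist_force: [-0.4, 0.7, -4.9]
grip_width: 0.0132
```

```bash
python3 st.py
```

```text
t 11.15 pos [0.5311 0.039  0.1529] w 13.2 yawY 40.38 zx,zy [ 0. -0.] q [ 0.26  0.5  -0.53  1.89  0.33  0.84  0.26] F [-0.4   0.73 -4.89] M [0.078 0.154 0.012]
```

Call:
carry_out(plan="0 0 0 0 0 -0.1 8;0 0 0 0 0 -0.1 8;0 0 -0.1 0 0 -0.1 8;0 0 0 0 0 -0.1 8;0 0 0 0 0 -0.1 8;0 0 -0.1 0 0 -0.1 8;0 0 0 0 0 -0.1 8;0 0 0 0 0 -0.1 8;0 0 -0.1 0 0 -0.1 8;0 0 0 0 0 -0.1 8")

```text
time_s: 12.15
position: [0.5313, 0.0391, 0.1525]
ee_rot: [2.527, 1.866, 0.001]
wrist_force: [-0.6, -0.7, -4.0]
grip_width: 0.0138
```

```bash
python3 st.py
```

```text
t 12.15 pos [0.5313 0.0391 0.1525] w 13.8 yawY -17.12 zx,zy [0.001 0.   ] q [ 0.07  0.46 -0.3   1.9   0.18  0.8  -0.62] F [-0.59 -0.69 -3.97] M [-0.092  0.046  0.084]
```

```bash
cat > tq.py <<'E'
from h import *
M=[]
for i in range(6):
    M.append(np.r_[telemetry.sense()["torque"],telemetry.sense()["wrist_force"]]); read_camera("side")
print("Mz",np.mean(M,0).round(3),np.std(M,0).round(3)[2])
E
python3 tq.py; python3 st.py
```

```text
Mz [-0.035  0.054 -0.016 -0.498 -0.385 -3.96 ] 0.046
t 12.45 pos [0.5313 0.039  0.1524] w 13.0 yawY -16.79 zx,zy [0.001 0.   ] q [ 0.08  0.46 -0.3   1.9   0.18  0.8  -0.61] F [ 0.01 -0.41 -2.55] M [-0.05   0.101 -0.025]
```

Call:
carry_out(plan="0 0 0 0 0 -0.1 8;0 0 -0.1 0 0 -0.1 8;0 0 0 0 0 -0.1 8;0 0 0 0 0 -0.1 8;0 0 -0.1 0 0 -0.1 8;0 0 0 0 0 -0.1 8;0 0 0 0 0 -0.1 8")

```text
time_s: 13.15
position: [0.5314, 0.039, 0.1522]
ee_rot: [3.013, 0.888, 0.001]
wrist_force: [-0.1, -1.4, -2.6]
grip_width: 0.0133
```

```bash
python3 tq.py; python3 st.py
```

```text
Mz [-0.158  0.005 -0.011 -0.198 -0.653 -1.621] 0.029
t 13.45 pos [0.5314 0.039  0.1522] w 12.9 yawY -56.88 zx,zy [0.001 0.   ] q [-0.05  0.45 -0.13  1.91  0.08  0.79 -1.22] F [ 1.23  0.05 -0.94] M [-0.101 -0.063 -0.05 ]
```

Call:
carry_out(plan="0 0 0 0 0 -0.1 8;0 0 -0.1 0 0 -0.1 8;0 0 0 0 0 -0.1 8;0 0 0 0 0 -0.1 8;0 0 -0.1 0 0 -0.1 8;0 0 0 0 0 -0.1 8;0 0 0 0 0 -0.1 8")

```text
time_s: 14.15
position: [0.5315, 0.0388, 0.152]
ee_rot: [-3.135, 0.198, -0.001]
wrist_force: [0.1, -0.6, -0.5]
grip_width: 0.0132
```

```bash
python3 tq.py; python3 st.py
```

```text
Mz [-0.331  0.     0.05   0.033 -1.047  0.223] 0.047
t 14.45 pos [0.5314 0.0389 0.1519] w 13.2 yawY -96.99 zx,zy [0.001 0.   ] q [-0.18  0.44  0.03  1.92 -0.02  0.78 -1.83] F [-0.25 -1.86  0.86] M [-0.399 -0.036  0.004]
```

Call:
carry_out(plan="0 0.3 0 0 0 -0.1 8;0 0 0 0 0 -0.1 8;0 0 -0.1 0 0 -0.1 8;0 0 0 0 0 -0.1 8;0 0 -0.1 0 0 -0.1 8;0 0 0 0 0 -0.1 8;0 0 0 0 0 -0.1 8")

```text
time_s: 15.15
position: [0.5313, 0.0389, 0.1518]
ee_rot: [2.877, -1.261, 0.001]
wrist_force: [-0.8, -2.6, 2.9]
grip_width: 0.0133
```

```bash
python3 tq.py; python3 st.py
```

```text
Mz [-0.628  0.126  0.127 -0.628 -1.943  3.351] 0.039
t 15.45 pos [0.5313 0.039  0.1518] w 13.0 yawY -137.09 zx,zy [ 0.001 -0.   ] q [-0.32  0.45  0.2   1.93 -0.12  0.78 -2.44] F [-1.17 -2.02  4.12] M [-0.702  0.12   0.024]
```

The turning moment is rising (about 0.13 N m), so the head has bitten. I'll regrip by a half turn.

Call:
carry_out(plan="0 0 0 0 0 0 30;0 0 0 0 0 0 40;0 0 18 0 0 0 50;0 0 20 0 0 0 50;0 0 18 0 0 0 50;0 0 0 0 0 0.14 50;0 0 0 0 0 0.14 50;0 0 0 0 0 0.14 50;0 0 0 0 0 0.14 50;0 0 0 0 0 0.14 50;0 0 0 0 0 0.14 50;0 0 0 0 0 0.14 50;0 0 0 0 0 0.14 50;0 0 0 0 0 0.14 50;0 0 0 0 0 0.14 50;0 0 0 0 0 0.14 50;0 0 0 0 0 0.14 50;0 0 0 0 0 0.14 50;0 0 0 0 0 0.14 50;0 0 0 0 0 0.14 50")

```text
time_s: 17.45
position: [0.5308, 0.0398, 0.2073]
ee_rot: [-2.517, -1.879, 0.0]
wrist_force: [-0.3, -0.1, -0.6]
grip_width: 0.0501
```

Call:
carry_out(plan="0 0 0 0 0 0.14 50;0 0 0 0 0 0.14 50;0 0 0 0 0 0.14 50;0 0 0 0 0 0.14 50;0 0 0 0 0 0.14 50;0 0 0 0 0 0.14 50;0 0 0 0 0 0.14 50;0 0 0 0 0 0.06 50;0 0 0 0 0 0 50")

```text
time_s: 18.35
position: [0.5308, 0.0396, 0.2072]
ee_rot: [-1.259, -2.877, -0.001]
wrist_force: [-0.3, 0.8, -0.1]
grip_width: 0.0497
```

```bash
python3 tq.py; python3 st.py; python3 - <<'E'
from h import *
import json
p=camera_params("wrist");json.dump({k:np.array(v).tolist() for k,v in p.items()},open("w4.json","w"))
cv2.imwrite("pics/w4.png",cv2.resize(snap("wrist"),(768,576),interpolation=cv2.INTER_CUBIC))
E
```

```text
Mz [ 0.007 -0.011  0.015 -0.187 -0.188  0.056] 0.042
t 18.65 pos [0.531  0.0394 0.2075] w 50.3 yawY 42.65 zx,zy [0. 0.] q [ 0.18  0.4  -0.43  1.85  0.2   0.93  0.41] F [0.54 0.05 0.32] M [-0.    -0.013 -0.005]
```

View pics/w4.png

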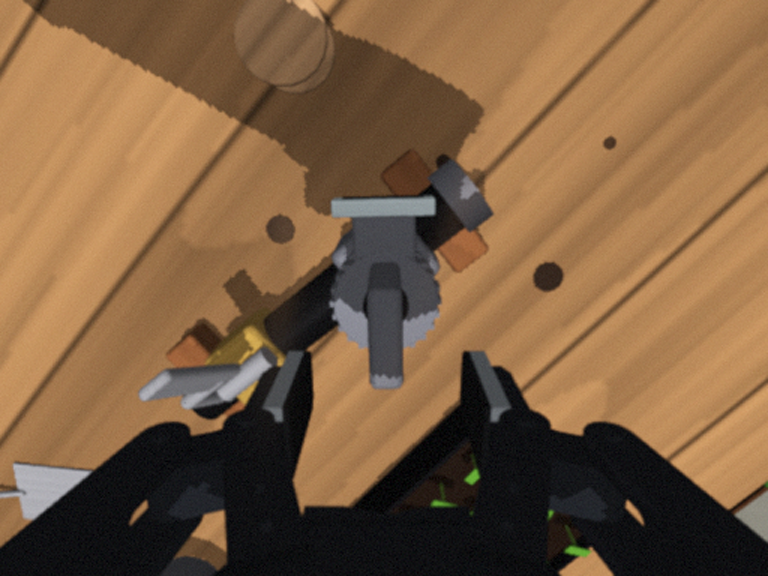

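The face edge runs from (332,200) to (435,197), so it looks at about 134° and sprang back 1.6°, as the torque predicts. The target of about -36° is 170° further clockwise.

Call:
carry_out(plan="0.3 -0.4 -30 0 0 0 50;0 0 -26 0 0 0 30;0 0 0 0 0 0 20;0 0 0.2 0 0 0 14;0 0 0.2 0 0 0 8;0 0 0 0 0 0 8;0 0 0 0 0 0 8;0 0 0 0 0 -0.1 8;0 0 0 0 0 -0.1 8;0 0 -0.1 0 0 -0.1 8;0 0 0 0 0 -0.1 8;0 0 -0.1 0 0 -0.1 8;0 0 0 0 0 -0.1 8;0 0 0 0 0 -0.1 8;0 0 -0.1 0 0 -0.1 8;0 0 0 0 0 -0.1 8;0 0 0 0 0 -0.1 8")

```text
time_s: 20.4
position: [0.5313, 0.039, 0.1519]
ee_rot: [2.489, 1.917, 0.0]
wrist_force: [-0.1, -0.1, -8.8]
grip_width: 0.0129
```

```bash
python3 tq.py; python3 st.py
```

```text
Mz [-0.024  0.09   0.169 -0.118  0.248 -7.457] 0.056
t 20.7 pos [0.5314 0.039  0.1518] w 13.1 yawY -14.49 zx,zy [0. 0.] q [-0.02  0.45 -0.17  1.91  0.1   0.79 -0.5 ] F [-0.28 -0.77 -4.83] M [0.064 0.16  0.143]
```

Call:
carry_out(plan="0 0 -0.1 0 0 -0.1 8;0 0 0 0 0 -0.1 8;0 0 0 0 0 -0.1 8;0 0 -0.1 0 0 -0.1 8;0 0 0 0 0 -0.1 8;0 0 0 0 0 -0.1 8;0 0 -0.1 0 0 -0.1 8;0 0 0 0 0 -0.1 8;0 0 0 0 0 -0.1 8;0 0 -0.1 0 0 -0.1 8")

```text
time_s: 21.7
position: [0.5317, 0.0389, 0.1516]
ee_rot: [3.103, 0.491, 0.001]
wrist_force: [0.1, -0.9, -5.0]
grip_width: 0.0133
```

```bash
python3 tq.py; python3 st.py
```

```text
Mz [-0.19   0.21   0.254 -0.375 -0.487 -4.223] 0.043
t 22.0 pos [0.5316 0.0389 0.1515] w 13.3 yawY -71.77 zx,zy [0.001 0.   ] q [-0.21  0.44  0.06  1.92 -0.04  0.78 -1.37] F [-0.75 -1.12 -2.58] M [-0.155  0.203  0.247]
```

Call:
carry_out(plan="0 0 0 0 0 -0.1 8;0 0 -0.1 0 0 -0.1 8;0 0 0 0 0 -0.1 8;0 0 0 0 0 -0.1 8;0 0 -0.1 0 0 -0.1 8;0 0 0 0 0 -0.1 8;0 0 -0.1 0 0 -0.1 8;0 0 0 0 0 -0.1 8;0 0 0 0 0 -0.1 8;0 0 0 0 0 -0.05 8;0 0 0 0 0 0 8")

```text
time_s: 23.1
position: [0.5316, 0.0388, 0.1512]
ee_rot: [2.986, -0.977, 0.001]
wrist_force: [-0.9, -1.3, -1.1]
grip_width: 0.013
```

```bash
python3 tq.py; python3 st.py
```

```text
Mz [-0.385  0.391  0.374 -0.863 -1.258  0.316] 0.025
t 23.4 pos [0.5317 0.0388 0.1512] w 13.3 yawY -126.28 zx,zy [0.001 0.   ] q [-0.39  0.46  0.3   1.93 -0.18  0.78 -2.19] F [-0.53 -0.66  2.33] M [-0.436  0.422  0.368]
```

Call:
carry_out(plan="0 0 0 0 0 0 30;0 0 0 0 0 0 40;0 0 18 0 0 0 50;0 0 20 0 0 0 50;0 0 30 0 0 0 80;0 0 30 0 0 0 85;0 0 0 0 0 0 85")

```text
time_s: 24.1
position: [0.5343, 0.0393, 0.253]
ee_rot: [-2.981, 0.979, -0.011]
wrist_force: [-0.9, -0.5, -0.9]
grip_width: 0.0851
```

```bash
python3 st.py; python3 - <<'E'
from h import *
import json
p=camera_params("wrist");json.dump({k:np.array(v).tolist() for k,v in p.items()},open("w5.json","w"))
cv2.imwrite("pics/w5.png",cv2.resize(snap("wrist"),(768,576),interpolation=cv2.INTER_CUBIC))
E
```

```text
t 24.1 pos [0.5343 0.0393 0.253 ] w 85.1 yawY -126.35 zx,zy [0.008 0.002] q [-0.43  0.32  0.33  1.84 -0.13  0.99 -2.25] F [-0.88 -0.51 -0.9 ] M [ 0.007  0.008 -0.019]
```

View pics/w5.png

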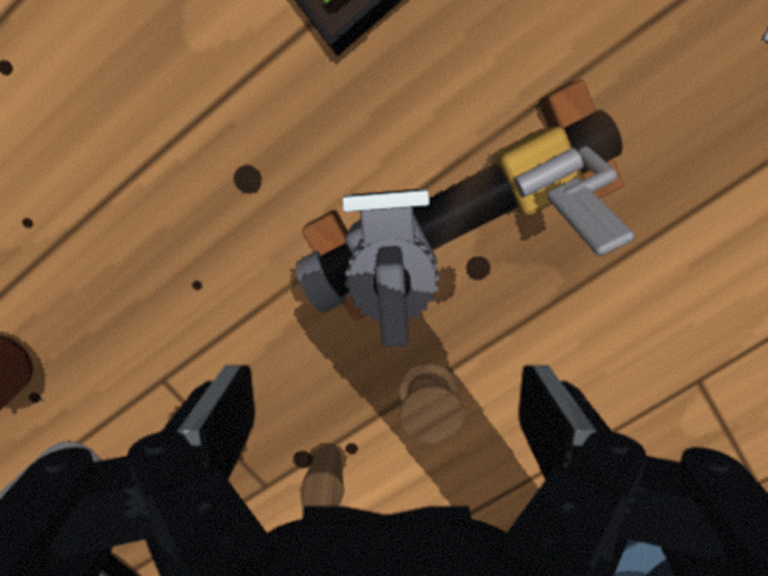

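```bash
python3 - <<'E'
from h import *
import json
p=json.load(open("w5.json"));q=lambda u,v:((u-.25)/1.5,(v-.25)/1.5)
for a,b,z in(((343,199),(428,191),.136),((345,210),(429,203),.123)):
    A,B=atz(p,q(*a),z),atz(p,q(*b),z);d=B-A;m=(A+B)/2-[.5315,.0387,0]
    print(A.round(4),B.round(4),np.linalg.norm(d),np.degrees(np.arctan2(d[1],d[0]))+90,"radial",np.degrees(np.arctan2(m[1],m[0])),np.linalg.norm(m[:2]))
print(np.degrees(np.arctan2(-.127-.0387,.756-.5315)))
E
```

```text
[0.5869 0.0322 0.136 ] [ 0.5625 -0.0085  0.136 ] 0.047457876008486714 -30.96106960290578 radial -31.819102367125552 0.05084113530444021
[0.5807 0.0371 0.123 ] [ 0.5548 -0.0051  0.123 ] 0.04953947922001061 -31.525970194774814 radial -32.0242961060257 0.04278168138605977
-36.43046475918752
```

The head is at about -31.4°, so it needs 5° more clockwise. I'll regrip aligned with the wing and turn to a tool yaw of -131.5°, allowing for the same springback.

Call:
carry_out(plan="0 0 0 0 0 0.085 85;0 0 -25 0 0 0 60;0 0 -30 0 0 0 50;0 0 -30 0 0 0 30;0 0 -13 0 0 0 20;0 0 0 0 0 0 20")

```text
time_s: 24.75
position: [0.5297, 0.0387, 0.1488]
ee_rot: [3.022, -0.852, -0.006]
wrist_force: [-0.7, -0.1, 0.7]
grip_width: 0.0198
```

```bash
python3 st.py
```

```text
t 24.75 pos [0.5297 0.0387 0.1488] w 19.8 yawY -121.47 zx,zy [-0.004 -0.001] q [-0.38  0.46  0.28  1.93 -0.18  0.78 -2.12] F [-0.71 -0.12  0.72] M [-0.004 -0.042  0.035]
```

Call:
carry_out(plan="0 0 1 0 0 0 20;0 0 0 0 0 0 20;0 0 0.2 0 0 0 14;0 0 0.2 0 0 0 8;0 0 0 0 0 0 8;0 0 0 0 0 -0.03 8;0 0 0 0 0 -0.03 8;0 0 0 0 0 -0.03 8;0 0 0 0 0 -0.03 8;0 0 0 0 0 -0.03 8;0 0 0 0 0 -0.025 8;0 0 0 0 0 0 8;0 0 0 0 0 0 8")

```text
time_s: 26.05
position: [0.5322, 0.0386, 0.1533]
ee_rot: [-2.938, 1.111, -0.003]
wrist_force: [-0.8, -1.6, 6.1]
grip_width: 0.0132
```

```bash
python3 tq.py; python3 st.py
```

```text
Mz [-0.455  0.15   0.471 -0.753 -1.803  6.695] 0.043
t 26.35 pos [0.5322 0.0386 0.1533] w 12.8 yawY -131.41 zx,zy [ 0.002 -0.   ] q [-0.41  0.46  0.33  1.93 -0.2   0.78 -2.27] F [-0.88 -1.79  7.24] M [-0.442  0.231  0.477]
```

Call:
carry_out(plan="0 0 0 0 0 -0.015 8;0 0 0 0 0 0 8;0 0 0 0 0 0 30;0 0 0 0 0 0 40;0 0 18 0 0 0 50;0 0 20 0 0 0 50;0 0 30 0 0 0 80;0 0 30 0 0 0 85;0 0 0 0 0 0 85;0 0 0 0 0 0 85;0 0 0 0 0 0 85")

```text
time_s: 27.45
position: [0.5305, 0.039, 0.2492]
ee_rot: [2.929, -1.134, -0.003]
wrist_force: [-0.9, -0.2, -0.3]
grip_width: 0.0851
```

```bash
python3 st.py; python3 - <<'E'
from h import *
import json
p=camera_params("wrist");json.dump({k:np.array(v).tolist() for k,v in p.items()},open("w6.json","w"))
a=snap("wrist");cv2.imwrite("pics/w6f.png",a)
cv2.imwrite("pics/w6.png",cv2.resize(a[90:250,190:440],None,fx=3,fy=3,interpolation=cv2.INTER_CUBIC))
E
```

```text
t 27.45 pos [0.5305 0.039  0.2492] w 85.1 yawY -132.34 zx,zy [-0.002 -0.   ] q [-0.46  0.33  0.37  1.85 -0.14  0.99 -2.34] F [-0.93 -0.18 -0.33] M [-0.028  0.045 -0.052]
```

View pics/w6.png

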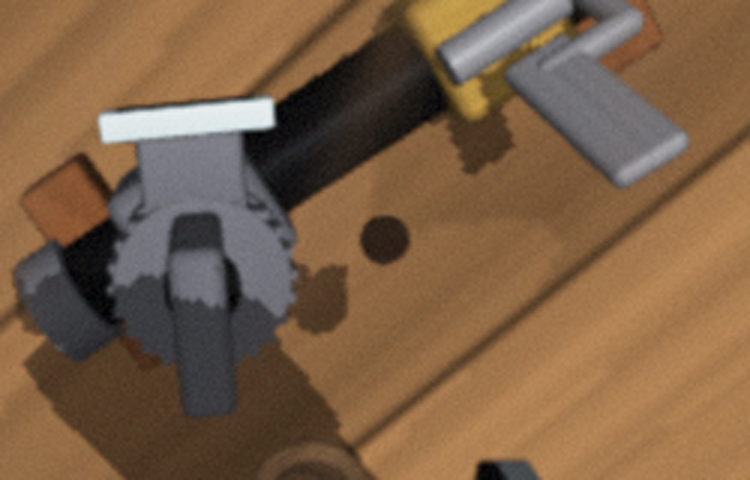

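```bash
python3 - <<'E'
from h import *
import json
p=json.load(open("w6.json"));q=lambda u,v:((u-1)/3+190,(v-1)/3+90)
for a,b,z in(((98,114),(273,98),.136),((103,143),(275,126),.122)):
    A,B=atz(p,q(*a),z),atz(p,q(*b),z);d=B-A;m=(A+B)/2-[.5315,.0387,0]
    print(A.round(4),B.round(4),np.linalg.norm(d),np.degrees(np.arctan2(d[1],d[0]))+90,"radial",np.degrees(np.arctan2(m[1],m[0])),np.linalg.norm(m[:2]))
for u,z in(((652,158),.132),((543,60),.08),((515,72),.08),((570,45),.08)):print("lever",atz(p,q(*u),z).round(4))
E
```

```text
[0.5873 0.0269 0.136 ] [ 0.5584 -0.0113  0.136 ] 0.04788047687359155 -37.17519586810813 radial -36.76156142335817 0.05160934611106854
[0.5803 0.0337 0.122 ] [ 0.5504 -0.0064  0.122 ] 0.050106988114204776 -36.712758501406526 radial -36.50584521796961 0.042120821571373694
lever [ 0.4732 -0.0802  0.132 ]
lever [ 0.5015 -0.0854  0.08  ]
lever [ 0.5047 -0.0761  0.08  ]
lever [ 0.4994 -0.0949  0.08  ]
```

The face looks at -36.5° to -37.2° and the tray's middle bears -36.4°, so the head is done. Next is the lever. Its tip is at (0.473, -0.080, 0.132), which puts the hinge near (0.521, -0.084).

Call:
carry_out(plan="-10 -10 10 0 0 0.13 40;-16 -22 0 0 0 0.13 0;-16 -22 0 0 0 0.13 0;-16 -22 0 0 0 0.13 0;-16 -22 0 0 0 0.13 0;-16 -19 0 0 0 0 0;0 0 -36 0 0 0 0;0 0 -40 0 0 0 0;0 0 -40 0 0 0 0;0 0 -27 0 0 0 0;0 0 -5 0 0 0 0;0 0 0 0 0 0 0")

```text
time_s: 28.7
position: [0.4405, -0.0782, 0.1116]
ee_rot: [3.138, -0.14, -0.004]
wrist_force: [-0.4, -0.2, 0.1]
grip_width: -0.0002
```

```bash
python3 st.py;python3 - <<'E'
from h import *
a=snap("scene")[125:245,190:310];b=snap("side")[140:260,200:320]
cv2.imwrite("pics/l1.png",cv2.resize(np.hstack([a,b]),(800,400),interpolation=cv2.INTER_CUBIC))
E
```

```text
t 28.7 pos [ 0.4405 -0.0782  0.1116] w -0.2 yawY -95.12 zx,zy [-0.003 -0.   ] q [-0.16  0.4   0.29  2.16 -0.2   0.61 -1.4 ] F [-0.36 -0.22  0.12] M [ 0.    -0.047  0.009]
```

View pics/l1.png

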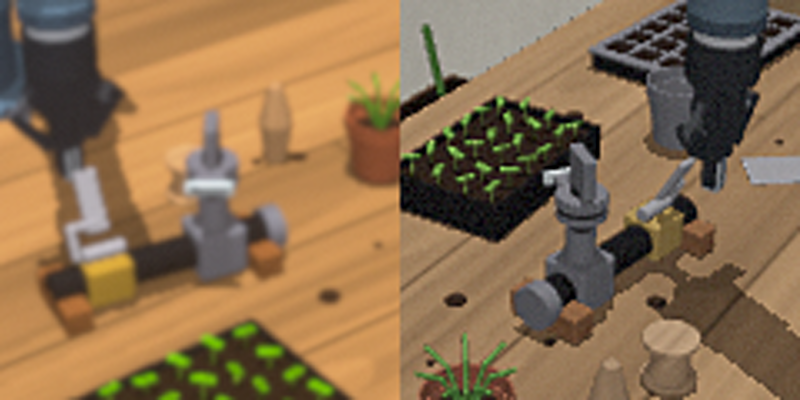

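The closed fingers stand just behind the lever. I'll push.

Call:
carry_out(plan="8 -0.7 0 0 0 0 0;8 -0.7 0 0 0 0 0;8 -0.7 0 0 0 0 0;8 -0.7 0 0 0 0 0;8 -0.7 0 0 0 0 0;8 -0.7 0 0 0 0 0;8 -0.7 0 0 0 0 0;8 -0.7 0 0 0 0 0;8 -0.7 0 0 0 0 0;8 -0.7 0 0 0 0 0")

```text
time_s: 29.8
position: [0.5201, -0.0852, 0.1114]
ee_rot: [-3.138, 0.141, 0.006]
wrist_force: [-6.3, 0.6, -2.4]
grip_width: 0.0001
```

```bash
python3 st.py
```

```text
t 29.8 pos [ 0.5201 -0.0852  0.1114] w 0.1 yawY -95.13 zx,zy [-0.004  0.   ] q [-0.14  0.51  0.28  1.96 -0.21  0.7  -1.39] F [-6.27  0.6  -2.37] M [0.028 1.296 0.006]
```

Call:
carry_out(plan="6 -0.5 0 0 0 0 0;5 -0.5 0 0 0 0 0;4 0 0 0 0 0 0;0 0 0 0 0 0 0")

```text
time_s: 30.2
position: [0.5333, -0.0858, 0.1114]
ee_rot: [-3.138, 0.14, 0.012]
wrist_force: [-11.9, 1.8, 6.2]
grip_width: 0.0005
```

```bash
python3 st.py
```

```text
t 30.2 pos [ 0.5333 -0.0858  0.1114] w 0.5 yawY -95.11 zx,zy [-0.008  0.001] q [-0.14  0.53  0.28  1.93 -0.22  0.72 -1.39] F [-11.87   1.82   6.16] M [ 0.221  2.464 -0.033]
```

Call:
carry_out(plan="2 0 0 0 0 0 0;2 0 0 0 0 0 0;0 0 0 0 0 0 0")

```text
time_s: 30.5
position: [0.5335, -0.0858, 0.1111]
ee_rot: [-3.137, 0.141, 0.023]
wrist_force: [-21.7, 2.2, 16.0]
grip_width: -0.0002
```

```bash
python3 st.py
```

```text
t 30.5 pos [ 0.5335 -0.0858  0.1111] w -0.2 yawY -95.15 zx,zy [-0.015  0.002] q [-0.14  0.54  0.28  1.92 -0.22  0.73 -1.39] F [-21.66   2.19  15.97] M [ 0.281  4.639 -0.034]
```

It has hit the stop: 22 N with no further motion. I'll back off and check.

Call:
carry_out(plan="-10 0 0 0 0 0 0;-25 0 0 0 0 0 0;-35 0 10 0 0 0 0;-30 0 30 0 0 0 0;-10 0 45 0 0 0 0;0 0 45 0 0 0 0;0 -20 30 0 0 0 0;0 0 0 0 0 0 0;0 0 0 0 0 0 0")

```text
time_s: 31.4
position: [0.4318, -0.1062, 0.273]
ee_rot: [-3.138, 0.141, -0.006]
wrist_force: [0.3, 0.2, -0.3]
grip_width: 0.0002
```

```bash
python3 st.py;python3 - <<'E'
from h import *
A=snap("scene");B=snap("side");cv2.imwrite("pics/scene9.png",A);cv2.imwrite("pics/side9.png",B)
a=A[125:275,170:310];b=B[140:260,200:312]
cv2.imwrite("pics/l2.png",np.hstack([cv2.resize(a,(392,420),interpolation=cv2.INTER_CUBIC),cv2.resize(b,(392,420),interpolation=cv2.INTER_CUBIC)]))
ps,pd=camera_params("scene"),camera_params("side")
h=np.array([.521,-.084,.062])
for n,t in(("shut",-.6),("open",.6)):
    X=h+.085*np.array([np.sin(t)*.996,-np.sin(t)*.084,np.cos(t)]);u=proj(ps,X);v=proj(pd,X)
    print(n,X.round(3),"crop",(u-[170,125])*2.8,(v-[200,140])*3.5+[392,0])
E
```

```text
t 31.4 pos [ 0.4318 -0.1062  0.273 ] w 0.2 yawY -95.14 zx,zy [0.004 0.   ] q [-0.2   0.12  0.38  2.03 -0.06  1.   -1.46] F [ 0.35  0.15 -0.34] M [ 0.055  0.014 -0.013]
shut [ 0.473 -0.08   0.132] crop [124.25856635 145.06771854] [695.33176743 169.63252931]
open [ 0.569 -0.088  0.132] crop [159.16429009 183.00603991] [617.41847184 141.75914442]
```

View pics/l2.png

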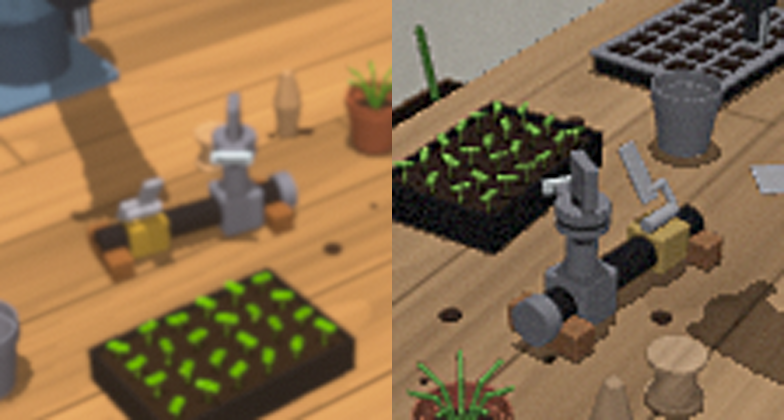

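```bash
python3 - <<'E'
from h import *
ps,pd=camera_params("scene"),camera_params("side")
S=lambda u,v:(u/2.8+170,v/2.8+125); D=lambda u,v:((u-392)/3.5+200,v/3.5+140)
X=tri((ps,S(153,183)),(pd,D(630,147)));print(X)
print("angle from vertical",np.arctan2(X[0]-.521,X[2]-.062))
h=np.array([.521,-.084,.062])
for t in(.3,.45,.6):
    Y=h+.085*np.array([np.sin(t),-np.sin(t)*.084,np.cos(t)]);print(t,(proj(ps,Y)-[170,125])*2.8,(proj(pd,Y)-[200,140])*3.5+[392,0])
a=cv2.imread("pics/side9.png")[170:220,250:300];b=cv2.imread("pics/scene9.png")[175:225,195:245]
cv2.imwrite("pics/l3.png",cv2.resize(np.hstack([a,b]),(800,400),interpolation=cv2.INTER_CUBIC))
E
```

```text
[ 0.55668279 -0.09094634  0.12752892]
angle from vertical 0.49863766757191824
0.3 [150.00856595 165.686257  ] [635.8192201  138.71651569]
0.45 [154.7256736  173.89785926] [626.18162631 139.37107443]
0.6 [159.25001505 183.08145043] [617.25973573 141.71119193]
```

The triangulated tip gives an angle between 0.5 and 0.7 rad, while the hard stop under 22 N says fully over. I have no pictures left, so I'll check by feel with a second firm push nearer the tip. How far the contact moves gives the blade's slope.

Call:
carry_out(plan="0 20 -30 0 0 0 0;0 0 -45 0 0 0 0;0 0 -45 0 0 0 0;20 0 -28 0 0 0 0;35 0 0 0 0 0 0;30 0 0 0 0 0 0;10 0 0 0 0 0 0;4 0 0 0 0 0 0;4 0 0 0 0 0 0;4 0 0 0 0 0 0;0 0 0 0 0 0 0;0 0 0 0 0 0 0")

```text
time_s: 32.7
position: [0.5369, -0.0862, 0.1244]
ee_rot: [-3.138, 0.14, 0.0]
wrist_force: [-0.7, -0.5, -0.1]
grip_width: -0.0001
```

```bash
python3 st.py
```

```text
t 32.7 pos [ 0.5369 -0.0862  0.1244] w -0.1 yawY -95.12 zx,zy [-0.  0.] q [-0.16  0.52  0.3   1.92 -0.22  0.74 -1.39] F [-0.7  -0.47 -0.06] M [ 0.01  -0.019 -0.026]
```

Call:
carry_out(plan="2 0 0 0 0 0 0;2 0 0 0 0 0 0;1 0 0 0 0 0 0;1 0 0 0 0 0 0;0 0 0 0 0 0 0")

```text
time_s: 33.2
position: [0.5419, -0.0861, 0.1241]
ee_rot: [-3.138, 0.14, 0.005]
wrist_force: [-5.6, 0.5, 4.9]
grip_width: 0.0
```

```bash
python3 st.py
```

```text
t 33.2 pos [ 0.5419 -0.0861  0.1241] w 0.0 yawY -95.13 zx,zy [-0.003  0.001] q [-0.16  0.53  0.3   1.9  -0.22  0.75 -1.39] F [-5.62  0.5   4.88] M [ 0.057  1.184 -0.017]
```

Call:
carry_out(plan="2 0 0 0 0 0 0;2 0 0 0 0 0 0;2 0 0 0 0 0 0;0 0 0 0 0 0 0")

```text
time_s: 33.6
position: [0.5424, -0.0862, 0.1238]
ee_rot: [-3.137, 0.142, 0.023]
wrist_force: [-21.2, 1.5, 21.8]
grip_width: 0.0003
```

```bash
python3 st.py
```

```text
t 33.6 pos [ 0.5424 -0.0862  0.1238] w 0.3 yawY -95.18 zx,zy [-0.014  0.002] q [-0.15  0.53  0.3   1.89 -0.22  0.76 -1.39] F [-21.2    1.53  21.82] M [ 0.338  4.589 -0.07 ]
```

The blade slope is 0.61 rad with a firm stop, so the lever is fully open. I'll retreat and hand in.

Call:
carry_out(plan="-10 0 0 0 0 0 0;-25 0 0 0 0 0 0;-35 0 10 0 0 0 0;-30 0 30 0 0 0 0;-10 0 45 0 0 0 0;0 0 40 0 0 0 0;0 -20 20 0 0 0 0;0 0 0 0 0 0 0;0 0 0 0 0 0 0;0 0 0 0 0 0 0")

```text
time_s: 34.6
position: [0.4387, -0.1054, 0.2681]
ee_rot: [-3.138, 0.139, 0.003]
wrist_force: [-0.4, 0.5, 0.1]
grip_width: 0.0001
```

```bash
python3 st.py; python3 -c "
from station import workorder
print(workorder.finish_job())"
```

```text
t 34.6 pos [ 0.4387 -0.1054  0.2681] w 0.1 yawY -95.07 zx,zy [-0.002  0.   ] q [-0.22  0.15  0.39  2.02 -0.07  0.99 -1.45] F [-0.38  0.5   0.09] M [ 0.008  0.04  -0.023]
the job is handed in; nothing more can be done
None
```

I screwed the head down, aimed it at the seed tray, then pushed the shut-off lever to its stop. The job was handed in at 34.6 s, with the arm clear and touching nothing.

- **Head:** It turned about 1.39 turns clockwise over several grips. The turning moment began to rise at about 0.75 turn and reached about 0.47 N m under the hand. That puts it about 0.6 turn past first touch, inside the 0.25 to 0.95 range for a good seal.
- **Aim:** After letting go, the last close picture showed the face at -36.5° to -37.2°. The middle of the tray bears -36.4°.
- **Riser:** The first grip was about 4 mm off the screw axis and pushed the riser with up to 5 N sideways. I regripped on the axis, and later side loads stayed around 2 N or less.
- **Lever:** It met a hard stop, with about 21 N and no further motion at two contact heights. Those two contacts give a lean of 0.61 rad, which is fully open. My reading from the pictures disagreed (about 0.5 rad from the tip's x, about 0.7 from its height). I trusted the push, because no pictures were left to check it closer.
- **Other things on the bench:** The last pictures show those in view standing as before. The pictures did not cover the whole bench.

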